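# Lock the focus of the tracing projector

### The arm

A 6-joint arm with a two-finger parallel gripper is mounted at the origin on the work surface. World frame = base frame: x ahead of the robot, y to its left, z up, the work surface at z = 0. Lengths are in m, angles in rad, forces in N, time in s.
With the tool pointing down it reaches from about 0.4 to 0.825 m from the base axis. Payload 7 kg.
Tool frame: the origin (TCP) lies between the finger pads; the fingertips stand 8 mm ahead of it and the grasp point (between the pads) lies 11 mm behind it (arm.finger_overhang is the distance from the TCP to the fingertips, in m); z points along the fingers, y is the line along which they close (so a half turn about z gives the same grasp; the last joint's range is limited). The gripper opens to 88 mm and grips with 3 to 60 N. Pads are 19 mm wide; open, the fingers measure 130 mm over their backs; the gripper's body (78 mm by 193 mm) begins 47 mm behind the grasp point.
Start: joints at [-0.928, 0.359, 0.012, 0, -1.224, -0.288], TCP at [0.234, -0.633, 0.235] pointing down, gripper open.
Joint ranges: [-3.07, 3.07], [-1.43, 2.12], [-1.02, 1.25], [-3.03, 1.67], [-3.05, -0], [-3.03, 3.03]. Speed limits (rad/s): [2.39, 2.39, 3.01, 3.14, 3.14, 3.14].

### API

Orientations are given as [roll, pitch, yaw] about the fixed x, y, z axes, in that order (R = Rz(yaw) Ry(pitch) Rx(roll)).
In Python, from station import arm gives the robot as it stands.
- The arm moves only by the tool move_arm, never from a script. Its argument "rows" is text: rows parted by semicolons, each of 7 numbers parted by spaces: the turn, a rotation vector about the tool's x, y, z in degrees, then the shift along the tool's x, y, z in m, then the finger opening in m, from 0 to 0.0876. A call has 1 to 8 rows; each row shifts and turns the commanded pose from where the row before left it, along the tool's axes as they then stand; what a row does not reach is not made up. A row lasts 1/8 s, in which the tool goes at most 62.5 mm and 10.7 degrees, less where a joint would pass 70% of its speed; a pose out of reach is approached as far as the arm can. A call is refused whole if a number of a shift passes 0.0625 or a number of a turn 10.7, either way. A call with a gripper value outside its range is refused whole. The fingers move at their own pace and stop on an object; "squeeze" is the grip in N (left out, the last holds). Time passes only in rows, so rows that do not move let the fingers close. It gives the time, the measured TCP pose, the force, the opening and the grip force at its end, in the units of the state.
- arm.get_state(): the state, without advancing time (a new reading comes with each control period).
- arm.grab_frame(name): name is "scene" or "side" or "wrist"; returns (picture, depth): 384x512x3 uint8, blue, green, red; 384x512 float32, m along the optical axis (not along the pixel's ray), 0 where there is no reading.
- arm.camera_model(name): a dict with "mtx" (3x3 intrinsics, pixels), "camera_from_world" (4x4, takes a point from world to camera coordinates); the wrist camera has in their place "mount" (4x4, takes a point from camera to tool coordinates, whose origin is the TCP and whose axes are the flange's). Camera axes: x right, y down, z forward; pixel columns grow to the right and rows downward; lengths in m; the calibration is good to about 2 mm. A picture is of the moment at which its call begins: read the wrist's pose just before it. camera_model takes no time and is no camera call.
- arm.job_done(): hands the job in; it is judged then, once.
The state is a dict: "t": time; "q": joint angles; "qd": joint speeds; "joint_efforts": joint torques, N m; "eef_pos": TCP position; "ee_rot": TCP orientation; "force": force on the tool from outside, world axes, zero at the start; "moment": the same for the moment, N m; "width": finger opening in m; "gripper_force": force on a finger pad.
Only numpy, scipy, OpenCV 4.12 (cv2) and the standard library are available. Lean on these libraries where they do the work, as an engineer would, in place of code of your own. Each camera call takes 0.05 s, during which the arm holds its last target. There are 200 camera calls.

### The job

The tracing projector's lens is in focus but its knurled lock ring is still loose and would drag the barrel round with it. Fit the loose open-ended spanner flat over the two flats of the barrel head, its arm resting on the bracket beside the stop pin so that it holds the barrel still, then turn the ring clockwise (seen from above) until it is home and nipped up to about 0.6 newton-metres, no harder than 0.9. Leave the spanner on the barrel, do not let the barrel turn beyond the spanner's own slack, and leave the paint jar, brush cup and palette where they are.

Things in the scene. Friction and masses are not known exactly. Their poses are not given: they have to be found in the camera images.
- projector: Fixed black box, 150 (x) by 170 (y) by 60 mm high. Origin on the table plane on the upright lens barrel's axis (mid box); z up. Heights over the table: box top 60, boss of 48 mm diameter to 76, lock ring 76 to 94, barrel neck of 39 mm diameter to the shoulder at 105, barrel head 105 to 117. The spanner's arm belongs on the bracket, towards projector +y.
- bracket: Fixed aluminium block on the box, origin and axes those of the projector. It spans x -11 to 19, y 48 to 64 mm; its flat top, the ledge, is 105 mm over the table, level with the barrel's shoulder.
- stop_pin: Steel pin on the ledge, 12 mm diameter, 17 mm high. Origin on its axis at the ledge, at projector x +14.5, y +56 mm. It stands on the clockwise side of the spanner's arm, about 1.5 mm clear of it when the spanner is centred.
- barrel_seat (a point): Centre of the barrel's shoulder, on the barrel axis 105 mm over the table, where the spanner's underside rests. The head above it is a tongue with two flats, 16 mm (x) by 34 mm (y), 12 mm high. Its axes turn with the barrel: x square to the flats, y along them, within 2 degrees of the projector's at the start.
- barrel (a joint): Angle of the barrel in the housing, rad, positive clockwise from above, about 0 at the start. It turns very easily (0.03 N m). Taking up the spanner's slack turns it 0.1 to 0.2; over 0.3 the focus is lost.
- ring_mid (a point): Centre of the knurled dark steel lock ring, on the barrel axis, 85 mm over the table. Ring 60 mm diameter, 18 mm high; it is gripped across its diameter from above, barrel head and spanner between the fingers: finger line square to the spanner's arm, or up to about 0.7 rad either way from that.
- lock_ring (a joint): Angle of the lock ring on the barrel, rad, growing clockwise (tightening). Starts at 0.1 to 0.45; home on the housing at 1.1, a hard stop: there torque climbs 0.1 to 0.3 N m per 0.01 rad of turning. Its thread drags with 0.12 N m, more than the barrel's 0.03, so unheld the barrel goes with it. The spanner carries the torque to the pin, 58 mm from the axis.
- spanner: Loose flat steel open-ended spanner, about 0.12 kg, lying flat. Origin at the slot's centre, on the underside; x along the arm to the handle, z up. Slot 18 mm wide (y), open at the -x end, from x -24 to its closed end at +24; jaws 32 mm wide outside, plate 8 mm thick; arm 14 mm wide, to x = 125 mm.
- spanner_grip (a point): Middle of the spanner's handle, at spanner x = 103 mm, 9 mm above its underside: a wooden grip on the arm, 42 mm long, 14 mm wide, 18 mm high from the underside.
- paint_jar: Bystander: closed jar, 48 mm diameter, 62 mm high; origin under its centre.
- brush_cup: Bystander: plastic cup of brushes, 72 mm mouth, 85 mm high, brushes up to 175 mm; origin under its centre.
- palette: Bystander: paint tray 100 by 240 by 28 mm; origin under its centre.
Mind the look-alikes: they are no part of the job. Several things look just like the spanner: the one meant starts farthest to the robot's left. There is more than one size of the projector; the one meant has the size given above.

How it is judged:
On the way, in this order (a step that is already met when the one before it is completed fails the run):
1. the spanner lies fully down over the barrel's flats, its arm towards the bracket (horizontal distance between barrel_seat and spanner below 0.01 m and z of spanner in the frame of barrel_seat below 0.003 m and y of spanner_grip in the frame of projector above 0.08 m and angle between spanner's own z axis and vertical below 0.06 rad), for 0.2 s.
2. the ring is home and nipped up: the spanner bears on the stop pin with over 7 N (value of joint lock_ring above 1.07 rad and contact force between spanner and stop_pin above 7 N), for 0.2 s.
At the end, for the whole second after the job is handed in: Ring home (joint over 1.06 rad), barrel not turned by more than 0.3 rad clockwise or 0.15 rad back, spanner still down on the barrel's shoulder (within 10 mm sideways and 4 mm in height), arm towards the bracket, at rest (value of joint lock_ring above 1.06 rad and value of joint barrel between -0.15 and 0.3 rad and horizontal distance between barrel_seat and spanner below 0.01 m and z of spanner in the frame of barrel_seat below 0.004 m and y of spanner_grip in the frame of projector above 0.08 m and linear speed of spanner below 0.02 m/s); the robot touches nothing.
It fails at once if the barrel turns more than 0.3 rad clockwise or 0.15 rad the other way (value of joint barrel above 0.3 rad or value of joint barrel below -0.15 rad).
It fails at once if the spanner bears on the bracket and its pin with more than 18 N (contact force between spanner and bracket above 18 N).
It fails at once if a bystander is moved more than 25 mm (distance of any of paint_jar, brush_cup, palette from where it was at the start of the episode above 0.025 m).
It also fails if it takes over 69 s, if anything falls off the work surface, if the arm or the gripper's body presses on something with over 40 N, if the wrist force passes 120 N, or if a joint passes its speed limit or range.

## Working session

There is one attempt and no reset: what is moved stays moved. The work goes in short steps, Python scripts to look and compute and a tool call to move; the robot and the scene stay as the last step left them, time stands still between calls to the robot, and variables do not carry over. Pictures are saved under pics/ and viewed, at most 10 in all, crops included, and the job is handed in when it is done.

Besides the shell and the picture viewer there is one more tool, called after "Emit:" as name(argument=value, ...) on one line, values as JSON. move_arm: Moves the arm, as the interface text tells. Its arguments: {"type":"object","properties":{"rows":{"type":"string"},"squeeze":{"type":"number"}},"required":["rows"]}

```bash
mkdir -p pics; ls
cat > h.py <<'E'
from station import arm
import numpy as np, cv2
def grab(n):
    s=arm.get_state(); im,d=arm.grab_frame(n); c=arm.camera_model(n)
    if 'mount' in c:
        T=np.eye(4); r,p,y=s['ee_rot']
        Rx=cv2.Rodrigues(np.array([r,0,0.]))[0];Ry=cv2.Rodrigues(np.array([0,p,0.]))[0];Rz=cv2.Rodrigues(np.array([0,0,y*1.]))[0]
        T[:3,:3]=Rz@Ry@Rx; T[:3,3]=s['eef_pos']; W=T@c['mount']
    else: W=np.linalg.inv(c['camera_from_world'])
    return im,d,c['mtx'],W
def ray(K,W,u,v,z):
    d=W[:3,:3]@np.linalg.solve(K,np.array([u,v,1.])); o=W[:3,3]
    return o+d*(z-o[2])/d[2]
def cloud(d,K,W):
    v,u=np.mgrid[:d.shape[0],:d.shape[1]]
    P=np.stack([(u-K[0,2])*d/K[0,0],(v-K[1,2])*d/K[1,1],d],-1)
    return P@W[:3,:3].T+W[:3,3]
E
python3 - <<'E'
from h import *
print(arm.get_state())
o=[]
for n in('scene','side'):
    im,d,K,W=grab(n); np.savez(n,im=im,d=d,K=K,W=W); cv2.imwrite(f'pics/{n}.png',im); print(n,K.tolist(),W.round(3).tolist())
E
```

```text
pics
{'t': 0.0, 'q': array([-9.27886684e-01,  3.59397958e-01,  1.10777733e-02, -3.29284171e-04,
       -1.22410771e+00, -2.88098117e-01]), 'qd': array([-0.00020309,  0.00083239, -0.00069232, -0.00048021, -0.00046286,
       -0.00110651]), 'joint_efforts': array([ 1.69911906e-03, -5.82723427e+01,  2.93065685e+01,  6.99705809e+00,
        7.11882240e-03, -1.90579881e-04]), 'eef_pos': array([ 0.2343117 , -0.63252872,  0.23362751]), 'ee_rot': array([ 3.13994038e+00, -1.66826040e-04, -2.78689313e+00]), 'force': array([-0.10803279, -0.03721972,  0.33979692]), 'moment': array([-0.01548002,  0.02666058, -0.0021826 ]), 'gripper_force': 0.0, 'width': 0.08749605592289161}
scene [[358.4744358978498, 0.0, 253.0819131004632], [0.0, 358.4744358978498, 191.31258904115847], [0.0, 0.0, 1.0]] [[-0.408, 0.57, -0.713, 1.274], [0.913, 0.243, -0.328, 0.254], [-0.014, -0.785, -0.62, 0.705], [0.0, 0.0, 0.0, 1.0]]
side [[493.4914897652841, 0.0, 262.7644582534471], [0.0, 493.4914897652841, 188.66402493648798], [0.0, 0.0, 1.0]] [[-0.904, -0.262, 0.337, 0.154], [-0.427, 0.567, -0.705, 0.795], [-0.006, -0.781, -0.624, 0.869], [0.0, 0.0, 0.0, 1.0]]
```

View pics/scene.png

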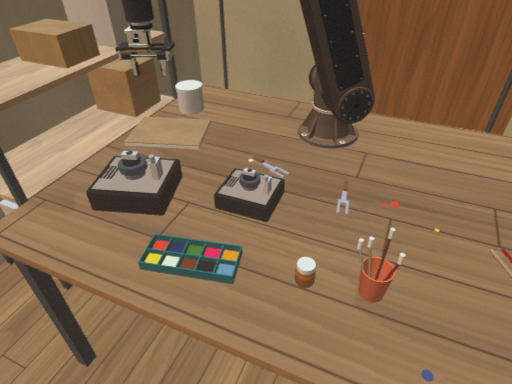

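View pics/side.png

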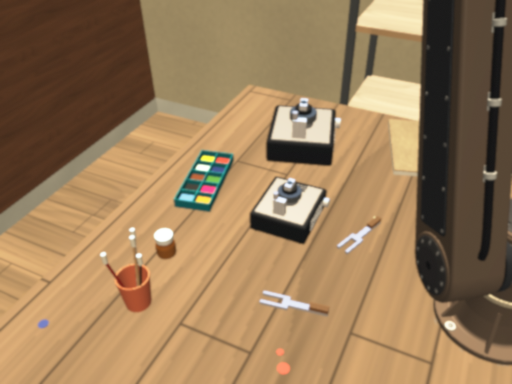

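The scene view shows two spanners: pixel (344,200) and (272,167), which are (295,303) and (360,235) in the side view. It also shows two projectors, at (137,182) and (250,192), which are (303,133) and (290,208) in the side view. The jar is at (305,270), the cup at (375,280) and the palette at (190,257). I'll measure these next.

Run:
```python
from h import *
for n in('scene','side'):
    z=np.load(n+'.npz'); im,d,K,W=[z[k] for k in('im','d','K','W')]
    P=cloud(d,K,W); 
    Q={'scene':dict(spA=(344,200),spB=(272,167),pen=(503,258),jar=(306,265),cup=(373,275),pal=(190,257)),'side':dict(spA=(295,303),spB=(360,235),jar=(164,237),cup=(135,280),pal=(205,180))}[n]
    for k,(u,v) in Q.items(): print(n,k,P[v,u].round(3),ray(K,W,u,v,0.005).round(3))
    m=((P[...,2]>.045)&(P[...,2]<.14)&(P[...,0]>0.3)&(P[...,0]<1.0)&(abs(P[...,1])<.7)&(d>0)).astype(np.uint8)
    nn,l,s,c=cv2.connectedComponentsWithStats(m)
    for i in range(1,nn):
        if s[i,4]>60:
            p=P[l==i]; top=p[abs(p[:,2]-np.median(p[:,2]))<.006]
            hi=p[p[:,2]>np.percentile(p[:,2],99)-.008]
            print(n,c[i].round(),s[i,4],'zmed',np.median(p[:,2]).round(3),'zmax',p[:,2].max().round(3),cv2.minAreaRect((top[:,:2]*1000).astype(np.float32)),'hi',hi.mean(0).round(3))
    # spanner close-ups
a=np.load('scene.npz');b=np.load('side.npz')
A=cv2.resize(a['im'][150:225,170:380],None,fx=3.6,fy=3.6,interpolation=2)
B=cv2.resize(b['im'][170:325,240:390],None,fx=2,fy=2,interpolation=2)
o=np.zeros((600,760,3),np.uint8);o[:270,:756]=A;o[275:275+310,:300]=B
cv2.imwrite('pics/crop.png',o)
```

```text
scene spA [0.4   0.155 0.005] [0.4   0.155 0.005]
scene spB [ 0.324 -0.11   0.007] [ 0.321 -0.112  0.005]
scene pen [ 0.461  0.576 -0.003] [0.47  0.573 0.005]
scene jar [0.735 0.136 0.06 ] [0.688 0.126 0.005]
scene cup [0.674 0.283 0.028] [0.654 0.283 0.005]
scene pal [ 0.788 -0.149  0.014] [ 0.781 -0.154  0.005]
scene [135. 180.] 3411 zmed 0.074 zmax 0.14 ((614.9077758789062, -444.77862548828125), (200.26531982421875, 224.87612915039062), 17.68132972717285) hi [ 0.614 -0.413  0.133]
scene [250. 189.] 1974 zmed 0.06 zmax 0.122 ((513.4425048828125, -105.72311401367188), (151.18353271484375, 168.1396026611328), 1.7422850131988525) hi [ 0.518 -0.089  0.115]
scene [377. 271.] 979 zmed 0.074 zmax 0.14 ((703.1790771484375, 288.02764892578125), (66.15685272216797, 69.04505157470703), 79.99566650390625) hi [0.704 0.28  0.135]
scene [306. 266.] 282 zmed 0.06 zmax 0.065 ((730.9524536132812, 135.14723205566406), (42.93364715576172, 41.65968704223633), 24.732563018798828) hi [0.733 0.136 0.06 ]
side spA [0.386 0.151 0.006] [0.386 0.15  0.005]
side spB [ 0.319 -0.112  0.008] [ 0.319 -0.115  0.005]
side jar [0.722 0.144 0.061] [0.762 0.098 0.005]
side cup [0.721 0.263 0.036] [0.742 0.243 0.005]
side pal [ 0.784 -0.142  0.01 ] [ 0.788 -0.147  0.005]
side [302. 130.] 2938 zmed 0.074 zmax 0.14 ((609.65966796875, -443.7156982421875), (197.79551696777344, 235.3776397705078), 17.143875122070312) hi [ 0.6   -0.41   0.133]
side [288. 204.] 2740 zmed 0.06 zmax 0.123 ((510.857421875, -104.52607727050781), (149.71377563476562, 172.9067840576172), 1.2276636362075806) hi [ 0.514 -0.087  0.116]
side [163. 236.] 260 zmed 0.06 zmax 0.065 ((728.91552734375, 137.68177795410156), (41.5839958190918, 42.892005920410156), 57.6997184753418) hi [0.729 0.138 0.061]
side [132. 279.] 999 zmed 0.073 zmax 0.14 ((700.8711547851562, 289.3935852050781), (70.06930541992188, 68.36860656738281), 7.8719801902771) hi [0.702 0.291 0.134]
```

View pics/crop.png

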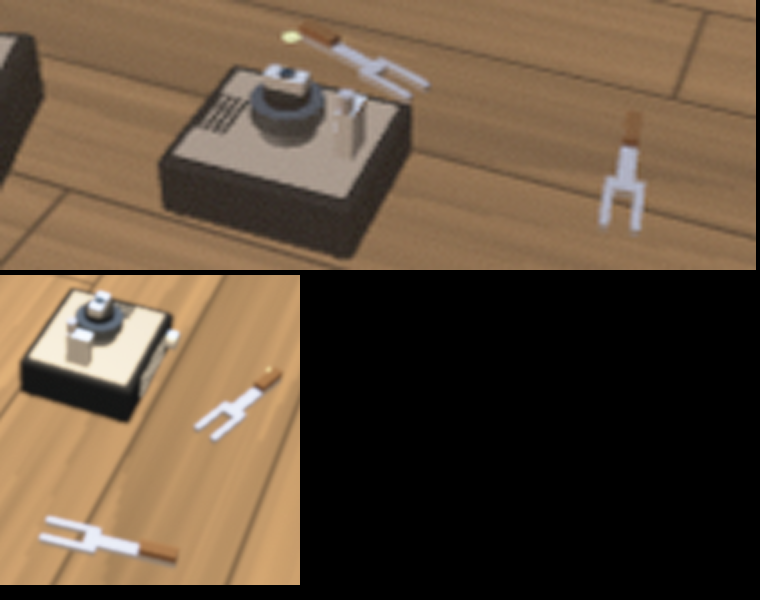

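The crop shows two identical spanners. A is the one farther to the robot's left (scene pixel 344,200), with its fork pointing away from the robot and its handle towards it. B is by the projector at (272,167). I choose A. The projector meant is the smaller one at scene pixel (250,192): it measures 150x170 mm with a 60 mm top, and its bracket is towards world +y. Next I'll get the precise poses.

Run:
```python
from h import *
for n,(x0,x1,y0,y1) in dict(scene=(322,362,175,222),side=(250,340,280,322)).items():
    z=np.load(n+'.npz'); im,d,K,W=[z[k] for k in('im','d','K','W')]
    hsv=cv2.cvtColor(im,cv2.COLOR_BGR2HSV)
    sub=np.zeros(d.shape,bool);sub[y0:y1,x0:x1]=1
    steel=sub&(hsv[...,1]<60)&(hsv[...,2]>110)
    med=np.median(hsv[sub],axis=0); 
    wood=sub&(hsv[...,1]>med[1]+25)&(hsv[...,0]<med[0]+20)&~steel
    for nm,m,h in(('steel',steel,.008),('wood',wood,.018)):
        v,u=np.nonzero(m); 
        q=np.array([ray(K,W,a,b,h) for a,b in zip(u,v)])
        if len(q)<5: print(n,nm,len(q)); continue
        c=q.mean(0); w,e=np.linalg.eigh(np.cov(q[:,:2].T)); ax=e[:,1]
        t=(q[:,:2]-c[:2])@ax; print(n,nm,len(q),c.round(4),'ax',ax.round(3),t.min().round(3),t.max().round(3),'depth z',np.median(cloud(d,K,W)[m][:,2]).round(4))
    # projector parts
    P=cloud(d,K,W); m=(P[...,2]>.098)&(P[...,2]<.112)&(abs(P[...,0]-.512)<.06)&(abs(P[...,1]+.03)<.05); print('bracket',n,m.sum(),P[m].mean(0).round(4), cv2.minAreaRect((P[m][:,:2]*1000).astype(np.float32)))
    m=(P[...,2]>.114)&(P[...,2]<.121)&(abs(P[...,0]-.512)<.04)&(abs(P[...,1]+.105)<.035); print('head',n,m.sum(),P[m].mean(0).round(4), cv2.minAreaRect((P[m][:,:2]*1000).astype(np.float32)))
```

```text
scene steel 174 [0.414  0.1545 0.008 ] ax [-0.99  -0.142] -0.055 0.06 depth z 0.0055
scene wood 5 [0.3601 0.1474 0.018 ] ax [-0.761  0.649] -0.004 0.005 depth z 0.0131
bracket scene 35 [ 0.5211 -0.0482  0.1045] ((515.5571899414062, -47.279258728027344), (13.32118034362793, 32.87270736694336), 74.71324157714844)
head scene 46 [ 0.5128 -0.1056  0.116 ] ((511.43939208984375, -106.83441162109375), (19.286155700683594, 34.898101806640625), 0.7513554096221924)
side steel 487 [0.4095 0.1583 0.008 ] ax [-0.99  -0.144] -0.053 0.058 depth z 0.006
side wood 36 [0.3319 0.1542 0.018 ] ax [-0.992 -0.13 ] -0.016 0.017 depth z 0.0142
bracket side 72 [ 0.5132 -0.0473  0.1037] ((513.2728271484375, -48.09026336669922), (29.29227066040039, 20.1677303314209), 21.121931076049805)
head side 57 [ 0.511  -0.1042  0.1162] ((510.89617919921875, -104.35385131835938), (15.705188751220703, 36.87900161743164), 1.309334635734558)
```

Emit:
move_arm(rows="0 0 0 -0.04 0.03 0 0.0876;0 0 0 -0.04 0.03 0 0.0876;0 0 0 -0.04 0.03 0 0.0876;0 0 0 -0.04 0.03 0 0.0876;0 0 0 -0.04 0.03 0 0.0876;0 0 0 -0.04 0.03 0 0.0876;0 0 0 -0.04 0.03 0 0.0876;0 0 0 -0.04 0.03 0 0.0876")

```text
t: 1.1
eef_pos: [0.4517, -0.2952, 0.2344]
ee_rot: [3.141, -0.0, -2.787]
force: [1.2, -0.9, -0.5]
width: 0.0875
gripper_force: 0.0
```

Emit:
move_arm(rows="0 0 -10.5 0 0 0 0.0876;0 0 -10.5 0 0 0 0.0876;0 0 -10.5 0 0 0 0.0876;0 0 -10.5 0 0 0 0.0876;0 0 -10.5 0 0 0 0.0876;0 0 -10.5 0 0 0 0.0876;0 0 -10.5 0 0 0 0.0876;0 0 -10.5 0 0 0 0.0876")

```text
t: 2.1
eef_pos: [0.4509, -0.2966, 0.2342]
ee_rot: [3.141, 0.001, -1.315]
force: [0.8, 0.2, -1.3]
width: 0.0876
gripper_force: 0.0
```

Emit:
move_arm(rows="0 0 -10.5 0 0 0 0.0876;0 0 -10.5 0 0 0 0.0876;0 0 -10.5 0 0 0 0.0876;0 0 -10.5 0 0 0 0.0876;0 0 -10.5 0 0 0 0.0876;0 0 -10.5 0 0 0 0.0876;0 0 -10.5 0 0 0 0.0876;0 0 -10.5 0 0 0 0.0876")

```text
t: 3.1
eef_pos: [0.4509, -0.2966, 0.2342]
ee_rot: [-3.141, 0.001, 0.151]
force: [-0.8, 0.4, 0.6]
width: 0.0878
gripper_force: 0.0
```

Emit:
move_arm(rows="0 0 0 0.0075 -0.05 0 0.0876;0 0 0 0.0075 -0.05 0 0.0876;0 0 0 0.0075 -0.05 0 0.0876;0 0 0 0.0075 -0.05 0 0.0876")

```text
t: 3.6
eef_pos: [0.4515, -0.093, 0.2345]
ee_rot: [-3.141, 0.0, 0.145]
force: [0.8, -0.5, 0.7]
width: 0.0874
gripper_force: 0.0
```

Run:
```python
from h import *
im,d,K,W=grab('wrist'); print(W.round(3).tolist(),K[0,0],arm.camera_model('wrist')['mount'].round(3).tolist(), arm.get_state()['eef_pos'],arm.get_state()['q'])
np.savez('w1',im=im,d=d,K=K,W=W); cv2.imwrite('pics/w1.png',im)
```

```text
[[0.146, -0.948, -0.283, 0.528], [-0.989, -0.139, -0.042, -0.081], [-0.0, 0.286, -0.958, 0.385], [0.0, 0.0, 0.0, 1.0]] 298.8196746571772 [[0.001, -0.958, -0.286, 0.078], [1.0, 0.001, 0.0, -0.001], [-0.0, -0.286, 0.958, -0.15], [0.0, 0.0, 0.0, 1.0]] [ 0.45161056 -0.08923202  0.23460999] [ 2.33614474e-01 -3.28470613e-03 -4.38639439e-01 -1.32989603e-03
 -1.13432245e+00  1.48427221e+00]
```

View pics/w1.png

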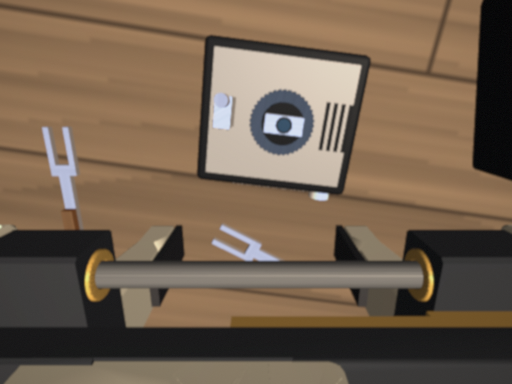

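The wrist view shows the projector with its ring and head at about (283,124) and its bracket and pin at (223,110). Spanner A is at the left (60,175), and B is at the bottom (245,245). I'll measure the projector from here, then go to the spanner.

Run:
```python
from h import *
z=np.load('w1.npz'); im,d,K,W=[z[k] for k in('im','d','K','W')]
P=cloud(d,K,W)
reg=(d>0)&(abs(P[...,0]-.512)<.12)&(abs(P[...,1]+.105)<.12)
def rect(nm,lo,hi,zz,ctr=(.512,-.105),r=.2):
    m=reg&(P[...,2]>lo)&(P[...,2]<hi)&(np.hypot(P[...,0]-ctr[0],P[...,1]-ctr[1])<r)
    v,u=np.nonzero(m); q=np.array([ray(K,W,a,b,zz)[:2] for a,b in zip(u,v)])
    print(nm,m.sum(),np.median(P[m][:,2]).round(4),cv2.minAreaRect((q*1000).astype(np.float32)),q.mean(0).round(4))
rect('box',.052,.068,.06); rect('ring',.086,.1,.094,r=.036); rect('head',.112,.12,.117,r=.03)
rect('bracket',.098,.111,.105,(.515,-.049),.025); rect('pin',.115,.13,.122,(.525,-.05),.025)
g=cv2.GaussianBlur(cv2.cvtColor(im,cv2.COLOR_BGR2GRAY),(3,3),0)
c=cv2.HoughCircles(g,cv2.HOUGH_GRADIENT,1,50,param1=120,param2=20,minRadius=25,maxRadius=42); print(c)
for x in c[0]: print(ray(K,W,x[0],x[1],.094).round(4))
hsv=cv2.cvtColor(im,cv2.COLOR_BGR2HSV)
m=np.zeros(d.shape,np.uint8); m[105:145,255:312]=(hsv[105:145,255:312,2]>150)
cs=max(cv2.findContours(m,0,1)[0],key=cv2.contourArea); q=np.array([ray(K,W,*p[0],.117)[:2]*1000 for p in cs],np.float32); print('headcol',cv2.minAreaRect(q))
sub=np.zeros(d.shape,bool);sub[110:230,30:90]=1
steel=sub&(hsv[...,1]<70)&(hsv[...,2]>110)
v,u=np.nonzero(steel); q=np.array([ray(K,W,a,b,.008)[:2]*1000 for a,b in zip(u,v)],np.float32); print('spanner',cv2.minAreaRect(q),cv2.boxPoints(cv2.minAreaRect(q)))
w,e=np.linalg.eigh(np.cov(q.T)); print(q.mean(0),e[:,1])
```

```text
box 18526 0.0612 ((511.0365905761719, -104.54581451416016), (147.52549743652344, 167.13331604003906), 1.5764333009719849) [ 0.5172 -0.1052]
ring 1839 0.0944 ((510.6495666503906, -104.75987243652344), (60.535221099853516, 61.159400939941406), 8.370375633239746) [ 0.5124 -0.104 ]
head 732 0.1177 ((510.83233642578125, -104.92845916748047), (16.172962188720703, 34.1630859375), 1.4663695096969604) [ 0.5109 -0.1049]
bracket 450 0.1053 ((513.8592529296875, -49.209232330322266), (31.042238235473633, 16.489591598510742), 1.6628743410110474) [ 0.51 -0.05]
pin 176 0.1223 ((523.9820556640625, -49.12790298461914), (11.373501777648926, 11.820530891418457), 6.6878156661987305) [ 0.5238 -0.0489]
[[[284.5 122.5  34.2]
  [393.5 279.5  40.3]]]
[ 0.512  -0.1078  0.094 ]
[ 0.3609 -0.2573  0.094 ]
headcol ((511.2156982421875, -105.18093872070312), (16.816322326660156, 34.9821891784668), 1.7441409826278687)
spanner ((394.2076110839844, 153.40528869628906), (136.9822235107422, 38.3040771484375), 8.538381576538086) [[323.63208 162.17606]
 [329.31915 124.29651]
 [464.78314 144.63452]
 [459.09607 182.51407]]
[410.27884 155.87067] [-0.98499444 -0.17258605]
```

Emit:
move_arm(rows="0 0 0 0.001 -0.047 0 0.0876;0 0 0 0.001 -0.047 0 0.0876;0 0 0 0.001 -0.047 0 0.0876;0 0 0 0.001 -0.047 0 0.0876;0 0 0 0.001 -0.047 0 0.0876;0 0 0 0 0 0 0.0876")

```text
t: 4.4
eef_pos: [0.4224, 0.1411, 0.2344]
ee_rot: [-3.142, 0.0, 0.149]
force: [0.3, 0.3, 0.1]
width: 0.0875
gripper_force: 0.0
```

Run:
```python
from h import *
im,d,K,W=grab('wrist'); s=arm.get_state();print(s['eef_pos'],s['ee_rot'],s['q'])
np.savez('w2',im=im,d=d,K=K,W=W); cv2.imwrite('pics/w2.png',im)
P=cloud(d,K,W);hsv=cv2.cvtColor(im,cv2.COLOR_BGR2HSV)
m=(hsv[...,1]<70)&(hsv[...,2]>110)&(P[...,2]<.02)&(P[...,0]<.5)&(P[...,0]>.33)&(abs(P[...,1]-.15)<.06)&(d>0)
n,l,st,c=cv2.connectedComponentsWithStats(m.astype(np.uint8)); i=1+st[1:,4].argmax(); m=l==i
v,u=np.nonzero(m); q=np.array([ray(K,W,a,b,.008)[:2]*1000 for a,b in zip(u,v)],np.float32)
r=cv2.minAreaRect(q);print(m.sum(),np.median(P[m][:,2]),r,cv2.boxPoints(r).round(1).tolist(),v.max())
a=np.array([-.99,-.143]);t=q@a
for k in np.arange(t.min(),t.max(),8):
    b=q[(t>=k)&(t<k+8)]; x=b@np.array([.143,-.99]); print((k-t.min()).round(),b.mean(0).round(1),x.min().round(1),x.max().round(1))
```

```text
[0.4223313  0.13980808 0.23426882] [3.14133370e+00 6.67899668e-04 1.48194172e-01] [ 7.65274416e-01 -3.08088615e-02 -4.66773133e-01 -1.93310070e-04
 -1.13552663e+00  9.53797741e-01]
1367 0.00803398567314867 ((408.24591064453125, 157.16859436035156), (108.6527099609375, 34.63193893432617), 8.622214317321777) [[351.8999938964844, 166.10000610351562], [357.1000061035156, 131.89999389648438], [464.6000061035156, 148.1999969482422], [459.3999938964844, 182.39999389648438]] 212
0.0 [458.2 164.2] -113.9 -80.2
8.0 [450.4 163.2] -114.1 -80.2
16.0 [442.4 162. ] -114.3 -80.1
24.0 [434.2 160.9] -114.4 -80.1
32.0 [426.5 160.1] -114.5 -80.0
40.0 [418.8 158.2] -114.6 -79.9
48.0 [411.1 157.1] -113.5 -79.9
56.0 [403.2 156.1] -113.7 -79.8
64.0 [395.6 155.2] -112.4 -82.4
72.0 [387.2 153.7] -104.8 -88.9
80.0 [378.9 152.5] -104.9 -88.9
88.0 [370.9 151.2] -104.9 -88.9
96.0 [363.1 150.7] -105.0 -88.9
104.0 [356.7 149.5] -105.1 -88.9
```

View pics/w2.png

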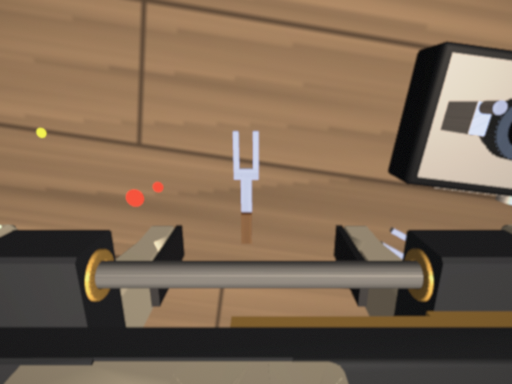

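The view shows spanner A straight ahead: fork tips at (246,132), handle at (247,230), no obstacles near. I'll tilt the tool 15° inward, since the handle is just inside the minimum reach, and go above the grip.

Emit:
move_arm(rows="0 -7.5 0 0 0 0 0.05;0 -7.5 0 0 0 0 0.05;0 0 0 -0.009 -0.0048 0.0423 0.05;0 0 0 -0.009 -0.0048 0.0423 0.05;0 0 0 -0.009 -0.0048 0.0423 0.05;0 0 0 -0.009 -0.0048 0.0423 0.05;0 0 0 0 0 0 0.05;0 0 0 0 0 0 0.05")

```text
t: 5.45
eef_pos: [0.3434, 0.1463, 0.0813]
ee_rot: [-3.141, 0.261, 0.145]
force: [0.5, -0.2, -0.1]
width: 0.0502
gripper_force: 0.0
```

Emit:
move_arm(rows="0 0 0 0.0056 -0.0004 0.0219 0.05;0 0 0 0.0056 -0.0004 0.0219 0.05;0 0 0 0.0056 -0.0004 0.0219 0.05;0 0 0 0 0 0 0.05;0 0 0 0 0 0 0.05")

```text
t: 6.08
eef_pos: [0.3425, 0.148, 0.0137]
ee_rot: [-3.141, 0.26, 0.146]
force: [-0.1, -0.2, 0.3]
width: 0.0501
gripper_force: 0.0
```

Emit:
move_arm(rows="0 0 0 0 0 0 0;0 0 0 0 0 0 0;0 0 0 0 0 0 0;0 0 0 0 0 0 0;0 0 0 0 0 0 0;0 0 0 0 0 0 0", squeeze=40)

```text
t: 6.82
eef_pos: [0.3413, 0.1474, 0.0128]
ee_rot: [3.141, 0.262, 0.146]
force: [-0.4, -1.1, 4.4]
width: 0.0137
gripper_force: 40.0
```

Emit:
move_arm(rows="0 0 0 -0.003 0 -0.01 0;0 0 0 -0.0117 0 -0.0435 0;0 0 0 -0.0117 0 -0.0435 0;0 0 0 -0.0117 0 -0.0435 0;0 0 0 -0.009 0 -0.033 0;0 0 0 0 0 0 0;0 0 0 0 0 0 0")

```text
t: 7.7
eef_pos: [0.3401, 0.1471, 0.1921]
ee_rot: [-3.141, 0.262, 0.145]
force: [-1.0, -0.3, -1.1]
width: 0.0136
gripper_force: 40.0
```

```bash
cat > sp.py <<'E'
from h import *
def spanner(plane=None,save=None):
    im,d,K,W=grab('wrist'); s=arm.get_state()
    if save: cv2.imwrite(save,im)
    P=cloud(d,K,W);hsv=cv2.cvtColor(im,cv2.COLOR_BGR2HSV)
    z=s['eef_pos'][2]
    m=(hsv[...,1]<70)&(hsv[...,2]>100)&(abs(P[...,2]-z)<.03)&(d>0)
    m[240:]=0
    n,l,st,c=cv2.connectedComponentsWithStats(m.astype(np.uint8)); i=1+st[1:,4].argmax(); m=l==i
    p=P[m]; A=np.c_[p[:,:2]-p[:,:2].mean(0),np.ones(len(p))]; co=np.linalg.lstsq(A,p[:,2],rcond=None)[0]
    for _ in range(5):
        r=abs(A@co-p[:,2]); g=r<.003; co=np.linalg.lstsq(A[g],p[g,2],rcond=None)[0]
    N=np.array([-co[0],-co[1],1]); N/=np.linalg.norm(N); C=np.r_[p[:,:2].mean(0),co[2]]
    v,u=np.nonzero(m); o=W[:3,3]
    D=(np.linalg.inv(K)@np.c_[u,v,np.ones(len(u))].T).T@W[:3,:3].T
    q=o+D*(((C-o)@N)/(D@N))[:,None]       # points on the top plane by ray
    w,e=np.linalg.eigh(np.cov((q-q.mean(0)).T)); ax=e[:,2]
    tcp=s['eef_pos']; ax*=np.sign((tcp-C)@ax)
    for _ in range(2):   # refine: centreline through slice midpoints
        sd=np.cross(N,ax); t=(q-C)@ax; y=(q-C)@sd; t0=t.min()
        k=np.arange(t0+4e-3,t.max()-8e-3,4e-3)
        mid=np.array([(t[b].mean(),(y[b].min()+y[b].max())/2) for a in k if (b:=(t>=a)&(t<a+4e-3)).sum()>4])
        f=np.polyfit(mid[:,0],mid[:,1],1); ax=ax+f[0]*sd; ax/=np.linalg.norm(ax)
    sd=np.cross(N,ax); t=(q-C)@ax; y=(q-C)@sd; t0=t.min(); wid=y.max()-y.min()
    off=np.polyval(f,0)
    slot=C+ax*(t0+.0245)+sd*off-N*.008
    print('n',m.sum(),'resid',r[g].std().round(4),'len',(t.max()-t0).round(4),'wid',wid.round(4))
    print('t',s['t'],'tcp',tcp.round(4),s['ee_rot'].round(4))
    print('slot under',slot.round(4),'ax deg',np.degrees(np.arctan2(ax[1],ax[0])).round(2),'ax z slope',ax[2].round(4),'side slope',sd[2].round(4))
    return slot,ax,N,s
E
python3 - <<'E'
from sp import *
spanner(save='pics/w3.png')
E
```

```text
n 8745 resid 0.0004 len 0.1023 wid 0.032
t 7.75 tcp [0.34   0.1469 0.1917] [3.1411 0.2633 0.1449]
slot under [0.4303 0.1612 0.1792] ax deg -171.92 ax z slope 0.005 side slope -0.0022
```

View pics/w3.png

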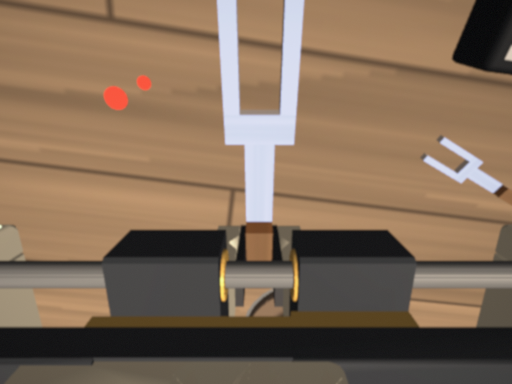

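The spanner hangs level in the grip, but the fork tips are cut off at the picture's top. The slot's closed end shows at (260,114), so I'll use that as the length reference.

```bash
sed -i "s|    slot=C+ax.*|    te=np.percentile(t[abs(y-off)<.004],.5); te=t[(abs(y-off)<.004)].min(); print('slot end->wood',(t.max()-te).round(4)); slot=C+ax*(te-.024)+sd*off-N*.008|" sp.py
python3 - <<'E'
from sp import *
slot,ax,N,s=spanner(); print(s['q'].round(3))
E
```

```text
slot end->wood 0.0616
n 8747 resid 0.0004 len 0.1023 wid 0.032
t 7.8 tcp [0.3401 0.1469 0.1915] [3.1406 0.2636 0.1448]
slot under [0.4378 0.1621 0.1787] ax deg -171.91 ax z slope 0.0062 side slope -0.0005
[ 0.775  0.055 -0.45  -0.16  -1.285  1.003]
```

Emit:
move_arm(rows="0 0 0 0.0305 0.0373 -0.0082 0;0 0 0 0.0305 0.0373 -0.0082 0;0 0 0 0.0305 0.0373 -0.0082 0;2.51 0 9.32 0 0 0 0;2.51 0 9.32 0 0 0 0;2.51 0 9.32 0 0 0 0;2.51 0 9.32 0 0 0 0;2.51 0 9.32 0 0 0 0")

```text
t: 8.8
eef_pos: [0.4502, 0.0501, 0.1911]
ee_rot: [3.14, 0.264, -0.703]
force: [0.3, -0.2, -1.4]
width: 0.0138
gripper_force: 40.0
```

Emit:
move_arm(rows="2.51 0 9.32 0 0 0 0;2.51 0 9.32 0 0 0 0;2.51 0 9.32 0 0 0 0;2.51 0 9.32 0 0 0 0;2.51 0 9.32 0 0 0 0;0 0 0 0 0 0 0;0 0 0 0 0 0 0")

```text
t: 9.68
eef_pos: [0.4506, 0.0504, 0.192]
ee_rot: [-3.141, 0.263, -1.535]
force: [-0.0, 0.3, -0.9]
width: 0.0133
gripper_force: 40.0
```

Run:
```python
from sp import *
slot,ax,N,s=spanner(); print(s['q'].round(3),s['force'])
```

```text
slot end->wood 0.0616
n 8745 resid 0.0004 len 0.1023 wid 0.032
t 9.725 tcp [0.4508 0.0504 0.192 ] [-3.1412  0.2628 -1.5359]
slot under [ 0.4535 -0.0473  0.179 ] ax deg 91.81 ax z slope 0.0059 side slope -0.0028
[ 0.314  0.039 -0.41  -0.289 -1.065 -0.146] [ 0.4081688   0.3713234  -0.83695918]
```

Emit:
move_arm(rows="0 0 0 0.023 -0.0185 0.009 0;0 0 0 0.023 -0.0185 0.009 0;0 0 0 0.023 -0.0185 0.009 0;0 0 0 0 0 0 0;0 0 0 0 0 0 0")

```text
t: 10.35
eef_pos: [0.5079, -0.0074, 0.1482]
ee_rot: [-3.141, 0.263, -1.538]
force: [-0.7, 0.4, -1.8]
width: 0.0137
gripper_force: 40.0
```

Run:
```python
from sp import *
slot,ax,N,s=spanner(save='pics/w4.png'); print(s['force'])
im=cv2.imread('pics/w4.png')
cv2.imwrite('pics/w4c.png',cv2.resize(im[:240,130:400],None,fx=2.5,fy=2.5,interpolation=2))
```

```text
slot end->wood 0.0617
n 9136 resid 0.0004 len 0.1027 wid 0.0341
t 10.4 tcp [ 0.5079 -0.0072  0.1486] [-3.1405  0.2633 -1.5379]
slot under [ 0.5107 -0.1051  0.1352] ax deg 90.79 ax z slope 0.0061 side slope -0.0026
[ 0.44243418  0.29036171 -1.04614751]
```

View pics/w4c.png

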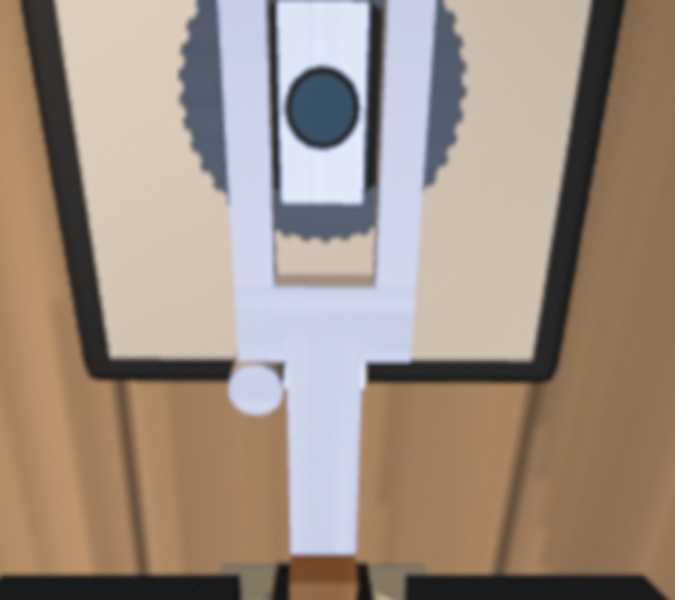

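The crop shows the barrel head inside the slot in plan (head 279–367, jaws 272–379 at crop row 150), the pin to the left of the arm at (256,390), and the arm over the bracket. I'll measure the lateral offset from this same image.

```bash
cat > lat.py <<'E'
from sp import *
def lateral(zt,zh=.117,rows=range(8,75,6)):
    im,d,K,W=grab('wrist'); s=arm.get_state(); np.savez('lat',im=im,d=d,K=K,W=W)
    g=cv2.GaussianBlur(cv2.cvtColor(im,cv2.COLOR_BGR2GRAY),(3,3),0).astype(int)
    J=[];H=[]
    for r in rows:
        b=(g[r]>165).astype(int); b[:200]=b[:200]; e=np.flatnonzero(np.diff(b)); e=e[(e>200)&(e<320)]+.5
        # pattern: on-left jaw, off, head, off, right jaw
        rise=[x for x in e if b[int(x+1)]]; fall=[x for x in e if not b[int(x+1)]]
        if r==rows[2]: print(e)
        hr=[x for x in rise if 235<x<247]; hf=[x for x in fall if 270<x<285]
        jl=[x for x in fall if 230<x<243]; jr=[x for x in rise if 274<x<290]
        if hr and hf: H+= [ray(K,W,(hr[0]+hf[-1])/2,r,zh)]
        if jl and jr: J+= [ray(K,W,(jl[0]+jr[-1])/2,r,zt)]
    for n,a in(('head',H),('jaws',J)):
        a=np.array(a)
        if len(a)>2:
            f=np.polyfit(a[:,1]+.105,a[:,0],1); print(n,len(a),'x at y=-.105:',f[1].round(5),'dir deg',(90-np.degrees(np.arctan(f[0]))).round(2),'scatter',np.std(a[:,0]-np.polyval(f,a[:,1]+.105)).round(5))
E
python3 -c "
from lat import *
lateral(.1432)
z=np.load('lat.npz'); g=cv2.cvtColor(z['im'],cv2.COLOR_BGR2GRAY); print(g[60,215:310])"
```

```text
[201.5 218.5 236.5 241.5 276.5 283.5 302.5 314.5]
head 12 x at y=-.105: 0.51106 dir deg 91.54 scatter 8e-05
jaws 12 x at y=-.105: 0.51056 dir deg 91.6 scatter 7e-05
[ 95  95  93  95 112 156 195 210 212 212 212 212 212 212 213 212 212 213
 212 213 213 211 194 140  77  47  86 156 214 230 231 231 230 231 232 231
 232 231 229 227 224 226 227 226 224 223 224 225 229 231 232 233 233 232
 231 231 231 232 232 223 174 104  52  39  41  62 109 160 197 210 212 212
 212 213 213 212 213 212 212 212 212 213 212 210 189 143 105  95  95  96
  95  95  99 124 163]
```

Emit:
move_arm(rows="0 0 0 0.0022 -0.0005 0.0082 0;0 0 0 0.0022 0 0.0082 0;0 0 0 0.001 0 0.0039 0;0 0 0 0 0 0 0;0 0 0 0 0 0 0")

```text
t: 11.08
eef_pos: [0.5088, -0.0074, 0.1276]
ee_rot: [-3.14, 0.263, -1.539]
force: [0.5, -0.1, -1.3]
width: 0.0135
gripper_force: 40.0
```

Emit:
move_arm(rows="0 0 0 0.0008 0 0.0029 0;0 0 0 0.0008 0 0.0029 0;0 0 0 0 0 0 0;0 0 0 0 0 0 0")

```text
t: 11.58
eef_pos: [0.5087, -0.0074, 0.1215]
ee_rot: [-3.14, 0.263, -1.539]
force: [0.4, -0.3, -1.5]
width: 0.0139
gripper_force: 40.0
```

Emit:
move_arm(rows="0 0 0 0.0004 0 0.0014 0;0 0 0 0.0004 0 0.0014 0;0 0 0 0 0 0 0;0 0 0 0 0 0 0")

```text
t: 12.08
eef_pos: [0.5087, -0.0074, 0.1186]
ee_rot: [-3.14, 0.263, -1.539]
force: [-0.6, 0.8, -2.1]
width: 0.0138
gripper_force: 40.0
```

Emit:
move_arm(rows="0 0 0 0.0001 0 0.0005 0;0 0 0 0 0 0 0;0 0 0 0 0 0 0.022;0 0 0 0 0 0 0.03;0 0 0 0 0 0 0.03")

```text
t: 12.7
eef_pos: [0.5087, -0.0074, 0.1182]
ee_rot: [-3.14, 0.263, -1.539]
force: [0.1, -0.7, -1.0]
width: 0.0293
gripper_force: 0.0
```

Emit:
move_arm(rows="0 0 0 -0.013 0 -0.048 0.04;0 0 0 -0.013 0 -0.048 0.06;0 7.54 0 0 0 0 0.0876;0 7.54 0 0 0 0 0.0876;0 0 0 0 0 0 0.0876;0 0 0 0 0 0 0.0876")

```text
t: 13.45
eef_pos: [0.5083, -0.0068, 0.2174]
ee_rot: [-3.141, 0.002, -1.538]
force: [0.2, 0.2, -0.4]
width: 0.0838
gripper_force: 0.0
```

Run:
```python
from h import *
im,d,K,W=grab('wrist'); s=arm.get_state(); print(s['eef_pos'],s['ee_rot'],s['q'])
np.savez('w5',im=im,d=d,K=K,W=W); cv2.imwrite('pics/w5.png',cv2.resize(im[:230,130:390],None,fx=2.5,fy=2.5,interpolation=2))
P=cloud(d,K,W)
for nm,x,y in(('jawL',.4985,-.105),('jawR',.5235,-.105),('head',.511,-.1),('jawL2',.499,-.09),('jawR2',.523,-.09),('arm',.509,-.045),('arm2',.508,-.03)):
    m=(np.hypot(P[...,0]-x,P[...,1]-y)<.003)&(d>0); print(nm,m.sum(),P[m][:,2].mean().round(4),P[m][:,2].std().round(4))
```

```text
[ 0.50850465 -0.00728362  0.21751693] [-3.14054414e+00  1.48595423e-03 -1.53950051e+00] [ 0.37156408  0.09547939 -0.37438222 -0.00117943 -1.09945068 -0.33973426]
jawL 48 0.1133 0.0006
jawR 49 0.1134 0.0008
head 48 0.1184 0.0008
jawL2 45 0.1134 0.0006
jawR2 44 0.1133 0.0007
arm 40 0.1134 0.0006
arm2 1679 0.3093 0.0307
```

View pics/w5.png

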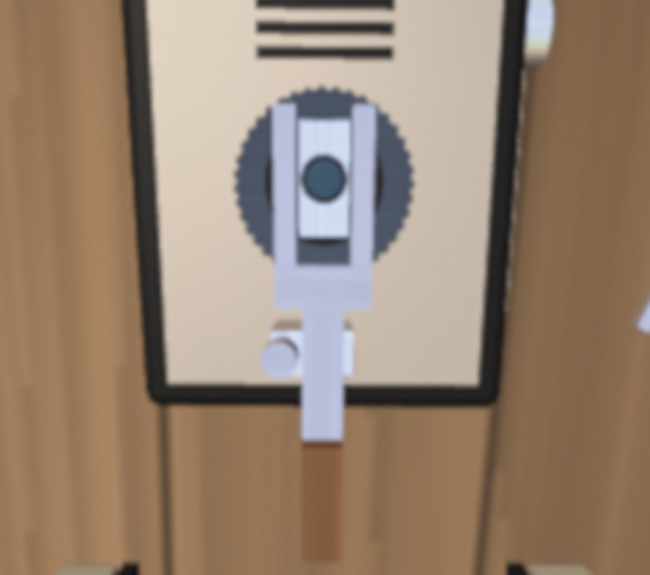

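The crop shows the spanner seated: the head (325,180) is in the slot, the arm lies on the bracket to the right of the pin (280,355), and the plate top is level at 0.113. Next is the ring.

Emit:
move_arm(rows="0 0 0 0.0489 0.0003 0 0.0876;0 0 0 0.0489 0.0003 0 0.0876;0 0 -9.3 0 0 0 0.0876;0 0 -9.3 0 0 0 0.0876;0 0 -9.3 0 0 0 0.0876;0 0 -9.3 0 0 0 0.0876;0 0 0 0 0 0 0.0876;0 0 0 0 0 0 0.0876")

```text
t: 14.5
eef_pos: [0.511, -0.1056, 0.2175]
ee_rot: [-3.14, -0.0, -0.895]
force: [0.0, 0.0, 0.7]
width: 0.0874
gripper_force: 0.0
```

Emit:
move_arm(rows="0 0 0 0 0 0.04 0.0876;0 0 0 0 0 0.04 0.0876;0 0 0 0 0 0.03 0.0876;0 0 0 0 0 0.02 0.0876;0 0 0 0 0 0.0125 0.0876;0 0 0 0 0 0 0.0876;0 0 0 0 0 0 0.0876")

```text
t: 15.38
eef_pos: [0.5119, -0.105, 0.0758]
ee_rot: [-3.14, -0.002, -0.89]
force: [0.7, 0.5, 0.2]
width: 0.0876
gripper_force: 0.0
```

```bash
cat > st.py <<'E'
from station import arm
s=arm.get_state(); print(s['t'],s['eef_pos'].round(4),s['ee_rot'].round(4),'F',s['force'].round(2),'M',s['moment'].round(3),'w',s['width'],s['gripper_force'],'q6',s['q'][5].round(3),'eff',s['joint_efforts'][5].round(3))
E
python3 st.py
```

```text
15.375 [ 0.5119 -0.105   0.0758] [-3.1395e+00 -1.5000e-03 -8.9040e-01] F [0.72 0.48 0.17] M [-0.063  0.048 -0.017] w 0.08761532365502081 0.0 q6 0.506 eff -0.013
```

Close on the ring.

Emit:
move_arm(rows="0 0 0 0 0 0 0.07;0 0 0 0 0 0 0.062;0 0 0 0 0 0 0.05;0 0 0 0 0 0 0.05;0 0 0 0 0 0 0.05;0 0 0 0 0 0 0.05", squeeze=45)

```text
t: 16.12
eef_pos: [0.5107, -0.1054, 0.0753]
ee_rot: [-3.142, -0.001, -0.89]
force: [-3.2, -2.7, 5.4]
width: 0.0592
gripper_force: 45.0
```

```bash
python3 st.py
```

```text
16.125 [ 0.5107 -0.1054  0.0753] [-3.1415e+00 -6.0000e-04 -8.9000e-01] F [-3.23 -2.68  5.42] M [-1.032  1.345  0.04 ] w 0.05920541613941987 45.00122845172882 q6 0.507 eff -0.024
```

Emit:
move_arm(rows="0 0 3 0 0 0 0.05;0 0 4 0 0 0 0.05;0 0 4 0 0 0 0.05;0 0 4 0 0 0 0.05;0 0 4 0 0 0 0.05;0 0 0 0 0 0 0.05")

```text
t: 16.88
eef_pos: [0.511, -0.1052, 0.0752]
ee_rot: [-3.141, -0.001, -1.221]
force: [-2.7, -1.6, 5.3]
width: 0.0592
gripper_force: 45.0
```

```bash
python3 st.py
```

```text
16.875 [ 0.511  -0.1052  0.0752] [-3.1408e+00 -5.0000e-04 -1.2215e+00] F [-2.74 -1.65  5.26] M [-0.78   1.251 -0.049] w 0.05919817976225522 45.00177562236786 q6 0.175 eff -0.506
```

Emit:
move_arm(rows="0 0 4 0 0 0 0.05;0 0 4 0 0 0 0.05;0 0 4 0 0 0 0.05;0 0 4 0 0 0 0.05;0 0 0 0 0 0 0.05")

```text
t: 17.5
eef_pos: [0.5112, -0.1052, 0.0752]
ee_rot: [-3.14, -0.0, -1.499]
force: [-1.2, -2.4, 5.2]
width: 0.059
gripper_force: 45.0
```

```bash
python3 st.py
```

```text
17.5 [ 0.5112 -0.1052  0.0752] [-3.1403e+00 -2.0000e-04 -1.4995e+00] F [-1.17 -2.38  5.2 ] M [-0.878  1.005 -0.032] w 0.05897824030199063 45.001707673072815 q6 -0.103 eff -0.559
```

Emit:
move_arm(rows="0 0 2 0 0 0 0.05;0 0 2 0 0 0 0.05;0 0 2 0 0 0 0.05;0 0 0 0 0 0 0.05")

```text
t: 18.0
eef_pos: [0.5113, -0.1052, 0.0752]
ee_rot: [-3.14, -0.0, -1.604]
force: [-1.2, -2.8, 5.2]
width: 0.059
gripper_force: 45.0
```

```bash
python3 st.py
```

```text
18.0 [ 0.5113 -0.1052  0.0752] [-3.1401e+00 -1.0000e-04 -1.6041e+00] F [-1.17 -2.78  5.22] M [-0.926  0.907  0.002] w 0.05904752108017762 45.001455545425415 q6 -0.207 eff -0.241
```

Emit:
move_arm(rows="0 0 1 0 0 0 0.05;0 0 1 0 0 0 0.05;0 0 1 0 0 0 0.05;0 0 0 0 0 0 0.05")

```text
t: 18.5
eef_pos: [0.5114, -0.1052, 0.0752]
ee_rot: [-3.14, 0.0, -1.657]
force: [-1.8, -3.0, 6.5]
width: 0.059
gripper_force: 45.0
```

```bash
python3 st.py
```

```text
18.5 [ 0.5114 -0.1052  0.0752] [-3.1399  0.     -1.6566] F [-1.78 -2.96  6.48] M [-0.9    0.852  0.077] w 0.05898686207196946 45.00123202800751 q6 -0.26 eff -0.147
```

Emit:
move_arm(rows="0 0 1 0 0 0 0.05;0 0 1 0 0 0 0.05;0 0 0 0 0 0 0.05")

```text
t: 18.88
eef_pos: [0.5114, -0.1051, 0.0752]
ee_rot: [-3.14, 0.0, -1.692]
force: [-0.9, -3.5, 5.1]
width: 0.0589
gripper_force: 45.0
```

```bash
python3 st.py
```

```text
18.875 [ 0.5114 -0.1051  0.0752] [-3.1399e+00  1.0000e-04 -1.6917e+00] F [-0.85 -3.45  5.14] M [-1.007  0.841  0.011] w 0.058923863176857647 45.00129997730255 q6 -0.295 eff -0.146
```

Emit:
move_arm(rows="0 0 1 0 0 0 0.05;0 0 1 0 0 0 0.05;0 0 1 0 0 0 0.05")

```text
t: 19.25
eef_pos: [0.5115, -0.1051, 0.0752]
ee_rot: [-3.14, 0.0, -1.745]
force: [-1.5, -4.0, 5.0]
width: 0.0592
gripper_force: 45.0
```

```bash
python3 st.py
```

```text
19.25 [ 0.5115 -0.1051  0.0752] [-3.1398e+00  2.0000e-04 -1.7446e+00] F [-1.54 -4.03  5.04] M [-1.08   0.715  0.106] w 0.05923560132675646 45.000802874565125 q6 -0.348 eff 0.07
```

Emit:
move_arm(rows="0 0 1 0 0 0 0.05;0 0 1 0 0 0 0.05;0 0 1 0 0 0 0.05")

```text
t: 19.62
eef_pos: [0.5115, -0.1052, 0.0752]
ee_rot: [-3.14, 0.0, -1.798]
force: [-2.3, -3.5, 5.0]
width: 0.0593
gripper_force: 45.0
```

```bash
python3 st.py
```

```text
19.625 [ 0.5115 -0.1052  0.0752] [-3.1397e+00  3.0000e-04 -1.7975e+00] F [-2.33 -3.47  5.01] M [-1.233  0.561  0.118] w 0.05927463421484268 45.000808238983154 q6 -0.401 eff 0.129
```

```bash
python3 - <<'E'
from h import *
o=[]
for n,(a,b,c,e) in dict(scene=(150,230,200,300),side=(165,245,240,340)).items():
    im,d,K,W=grab(n); o.append(cv2.resize(im[a:b,c:e],(400,320),interpolation=2))
cv2.imwrite('pics/chk.png',np.hstack(o))
E
python3 st.py
```

```text
19.725 [ 0.5115 -0.1051  0.0752] [-3.1398e+00  3.0000e-04 -1.7976e+00] F [-0.92 -3.22  4.57] M [-1.267  0.607  0.006] w 0.05929876795216395 45.00121593475342 q6 -0.401 eff -0.211
```

View pics/chk.png

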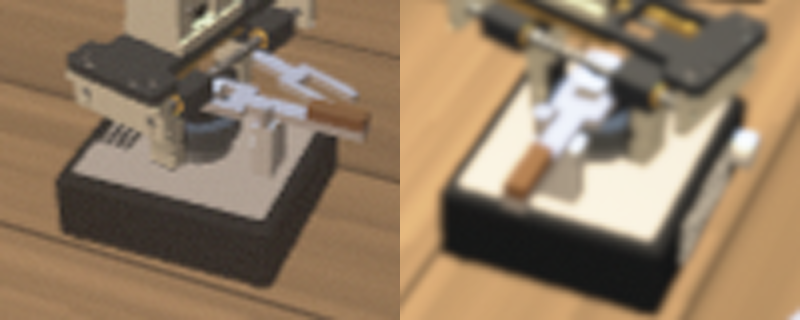

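Both views show the gripper on the ring and the spanner still down, its arm pointing over the bracket against the pin. I'll continue.

Emit:
move_arm(rows="0 0 1 0 0 0 0.05;0 0 1 0 0 0 0.05;0 0 0 0 0 0 0.05")

```text
t: 20.1
eef_pos: [0.5115, -0.1052, 0.0752]
ee_rot: [-3.14, 0.0, -1.833]
force: [-0.8, -4.1, 5.4]
width: 0.059
gripper_force: 45.0
```

```bash
python3 st.py
```

```text
20.1 [ 0.5115 -0.1052  0.0752] [-3.1398e+00  4.0000e-04 -1.8325e+00] F [-0.79 -4.13  5.35] M [-1.315  0.535  0.03 ] w 0.05899973043599113 45.001296401023865 q6 -0.436 eff -0.152
```

Emit:
move_arm(rows="0 0 1 0 0 0 0.05;0 0 1 0 0 0 0.05;0 0 0 0 0 0 0.05")

```text
t: 20.48
eef_pos: [0.5115, -0.1052, 0.0752]
ee_rot: [-3.14, 0.0, -1.868]
force: [-0.5, -4.6, 5.0]
width: 0.0592
gripper_force: 45.0
```

```bash
python3 st.py
```

```text
20.475 [ 0.5115 -0.1052  0.0752] [-3.1398e+00  5.0000e-04 -1.8678e+00] F [-0.48 -4.57  4.97] M [-1.565  0.301  0.075] w 0.05917257528375104 45.001022815704346 q6 -0.471 eff -0.149
```

Emit:
move_arm(rows="0 0 1 0 0 0 0.05;0 0 1 0 0 0 0.05;0 0 0 0 0 0 0.05")

```text
t: 20.85
eef_pos: [0.5116, -0.1052, 0.0752]
ee_rot: [-3.14, 0.001, -1.903]
force: [1.0, -4.5, 5.3]
width: 0.0591
gripper_force: 45.0
```

```bash
python3 st.py
```

```text
20.85 [ 0.5116 -0.1052  0.0752] [-3.1397e+00  6.0000e-04 -1.9030e+00] F [ 1.04 -4.53  5.3 ] M [-1.734  0.088  0.034] w 0.059082355690857916 45.00102996826172 q6 -0.506 eff -0.15
```

Emit:
move_arm(rows="0 0 1 0 0 0 0.05;0 0 0.6 0 0 0 0.05;0 0 0 0 0 0 0.05")

```text
t: 21.22
eef_pos: [0.5116, -0.1051, 0.0752]
ee_rot: [-3.14, 0.001, -1.931]
force: [1.1, -6.1, 5.0]
width: 0.0594
gripper_force: 45.0
```

```bash
python3 st.py
```

```text
21.225 [ 0.5116 -0.1051  0.0752] [-3.1397e+00  6.0000e-04 -1.9308e+00] F [ 1.1  -6.14  5.  ] M [-1.745  0.042  0.076] w 0.059423428876939174 45.001198053359985 q6 -0.534 eff -0.114
```

Emit:
move_arm(rows="0 0 1 0 0 0 0.05;0 0 1 0 0 0 0.05;0 0 0 0 0 0 0.05")

```text
t: 21.6
eef_pos: [0.5116, -0.1052, 0.0752]
ee_rot: [-3.14, 0.001, -1.966]
force: [0.6, -4.0, 4.9]
width: 0.0592
gripper_force: 45.0
```

```bash
python3 st.py
```

```text
21.6 [ 0.5116 -0.1052  0.0752] [-3.1397e+00  7.0000e-04 -1.9657e+00] F [ 0.55 -3.99  4.94] M [-1.766 -0.022  0.114] w 0.05923987468846127 45.001022815704346 q6 -0.569 eff -0.235
```

Emit:
move_arm(rows="0 0 1 0 0 0 0.05;0 0 0.6 0 0 0 0.05;0 0 0 0 0 0 0.05")

```text
t: 21.98
eef_pos: [0.5116, -0.1052, 0.0753]
ee_rot: [-3.14, 0.001, -1.993]
force: [0.6, -5.4, 5.4]
width: 0.0589
gripper_force: 45.0
```

```bash
python3 st.py
```

```text
21.975 [ 0.5116 -0.1052  0.0753] [-3.1397e+00  5.0000e-04 -1.9925e+00] F [ 0.64 -5.42  5.39] M [-1.785 -0.022  0.622] w 0.05890748291689321 45.00101029872894 q6 -0.596 eff -0.686
```

Emit:
move_arm(rows="0 0 0 0 0 0 0.05;0 0 0 0 0 0 0.05")

```text
t: 22.22
eef_pos: [0.5116, -0.1051, 0.0752]
ee_rot: [-3.14, 0.001, -1.992]
force: [0.2, -5.2, 4.3]
width: 0.0592
gripper_force: 45.0
```

```bash
python3 st.py
```

```text
22.225 [ 0.5116 -0.1051  0.0752] [-3.1397e+00  5.0000e-04 -1.9924e+00] F [ 0.15 -5.22  4.28] M [-1.775 -0.039  0.606] w 0.059194448241991486 45.00087797641754 q6 -0.596 eff -0.622
```

Steady at about 0.61 N·m. Now I'll release and withdraw upwards.

Emit:
move_arm(rows="0 0 0 0 0 0 0.065;0 0 0 0 0 0 0.0876;0 0 0 0 0 0 0.0876;0 0 0 0 0 0 0.0876;0 0 0 0 0 -0.015 0.0876;0 0 0 0 0 -0.04 0.0876;0 0 0 0 0 -0.05 0.0876;0 0 0 0 0 -0.04 0.0876")

```text
t: 23.22
eef_pos: [0.5112, -0.1051, 0.2233]
ee_rot: [-3.138, 0.002, -1.993]
force: [0.5, -0.1, -0.1]
width: 0.0877
gripper_force: 0.0
```

Emit:
move_arm(rows="0 0 9.5 -0.03 0 0 0.0876;0 0 9.5 -0.03 0 0 0.0876;0 0 0 -0.03 0 0 0.0876;0 0 0 0 0 0 0.0876")

```text
t: 23.72
eef_pos: [0.5615, -0.0297, 0.221]
ee_rot: [-3.14, 0.002, -2.323]
force: [-0.8, 0.1, -0.3]
width: 0.0874
gripper_force: 0.0
```

```bash
python3 - <<'E'
from h import *
im,d,K,W=grab('wrist'); cv2.imwrite('pics/fin.png',im)
P=cloud(d,K,W)
for nm,x,y in(('jawL',.4985,-.105),('jawR',.5235,-.105),('head',.511,-.1),('arm',.513,-.045)):
    m=(np.hypot(P[...,0]-x,P[...,1]-y)<.003)&(d>0); print(nm,m.sum(),P[m][:,2].mean().round(4),P[m][:,2].std().round(4))
E
python3 st.py
```

```text
jawL 48 0.1135 0.0006
jawR 44 0.1134 0.0007
head 48 0.1184 0.0008
arm 39 0.1135 0.0006
23.775 [ 0.5607 -0.0303  0.2207] [-3.1406e+00  1.1000e-03 -2.3235e+00] F [-0.28  0.3  -0.52] M [-0.062  0.098  0.013] w 0.08769189814498266 0.0 q6 -1.048 eff -0.092
```

View pics/fin.png

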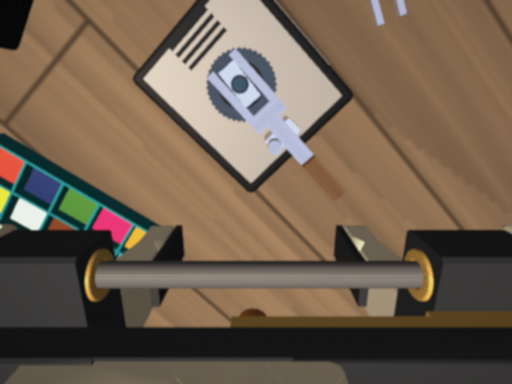

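The final view shows the spanner flat on the barrel head at (240,85), its arm against the pin at (275,142), with the gripper clear.

```bash
python3 -c "
from station import arm
print(arm.job_done())"
```

```text
the job is handed in; nothing more can be done
None
```

The job is handed in: the spanner is seated flat on the barrel with its arm against the stop pin, the lock ring is home and nipped up to about 0.61 N·m (wrist moment reading), and the arm is clear; no verdict came back, and barrel angle and pin force could not be read directly.

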